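# Check that a trolley brake lever stops short of its bar

## Task

Two trolley hand grips stand bolted to the bench; check the brake, the one with the longer lever: with the backs of the fingers, press the lever in towards its bar as far as its stop, let it spring fully out again, then press it in to the stop a second time and finish while still holding it there, so that the gap to the bar can be gauged. Only push on the lever's outer side, firmly but without forcing it; do not pinch it or touch the bar, and leave the short lever and everything else on the bench alone.

Things in the scene. Friction and masses are not known exactly. Their poses are not given: they have to be found in the camera images.
- brake_stand: Fixed stand of the grip with the longer lever: plate 100 x 120 x 12 mm, 30 mm square post, level bar 130 mm above the bench. Origin on the bench under the bar's middle; z up, y along the bar towards the lever's pivot, lever on the -x side. Upright pivot axis at x = -35, y = +75 mm; its bracket spans 105 to 155 mm above the bench.
- brake_bar: The bar of that grip: black rubber sleeve 30 mm in diameter on a steel tube, with a clamp block in the middle, 130 mm above the bench, from y = -98 to +95 mm in the stand's frame. Origin and axes as the stand's. Not to be touched.
- brake_lever (a joint): The longer hand lever: blade 120 mm from pivot to free end, 22 mm tall, 11 mm thick, swinging level. 0 = sprung out, grows as pressed towards the bar, 0.36 rad = on its rigid stop. At rest splayed 0.45 rad from the bar, on the stop 0.09 rad, still 13 mm or more clear of the bar. Spring: 95 mm from the pivot 3 N to start, 6 N to reach the stop; over 40 N would bend it.
- brake_press (a point): Point to press: on the longer lever's outer face, 95 mm from the pivot, 25 mm short of the free end, mid height, 130 mm above the bench. It swings with the lever; x points square through the blade towards the bar (the way to push), y towards the pivot, z up. From rest to stop it travels 34 mm and the push direction turns 0.36 rad counterclockwise seen from above.
- brake_face: The outer half of the longer lever's blade, which is to be pressed. Origin on the pivot axis at mid height, axes as point brake_press.
- brake_back: The dark inner half of the longer lever's blade, facing the bar, which is not to be touched. Origin and axes as brake_face.
- lock_lever (a joint): The shorter lever (75 mm) of the other grip, otherwise alike; to be left alone. Values: 0 = sprung fully out, grows as it is pressed in towards the bar, 0.36 rad = on its stop.
- lock_stand: The fixed stand of the other grip, like brake_stand in size and frame; the two may stand either way round, left or right.
- lock_bar: The bar of the other grip, like brake_bar; not to be touched.
- flux_bottle: Bystander: white plastic flux bottle, 36 mm across, 100 mm tall, standing between the two grips; origin under its centre.
- solder_spool: Bystander: solder spool standing on end, 60 mm across, 54 mm tall; origin under its centre.
- screw_jar: Bystander: jar of screws, 52 mm across, 60 mm tall; origin under its centre.
- screwdriver: Bystander: screwdriver lying on the bench.
- esd_brush: Bystander: brush lying on the bench.
There are look-alikes about, which are no part of the job. What is shaped like the lock_stand but yellow is not meant.

How it is judged:
By the outcome, as a careful person would: the job done as asked, in the order asked, and still so for the second after the job is handed in, while the arm keeps its last pose, push and grip.
It also fails if it takes over 40 s, if anything falls off the work surface, if the arm or the gripper's body presses on something with over 40 N, if the wrist force passes 120 N, or if a joint passes its speed limit or range.

## Robot

A 7-joint arm with a two-finger parallel gripper is mounted at the origin on the work surface. World frame = base frame: x ahead of the robot, y to its left, z up, the work surface at z = 0. Lengths are in m, angles in rad, forces in N, time in s.
With the tool pointing down it reaches from about 0.425 to 0.975 m from the base axis. Payload 16.7 kg.
Tool frame: the origin (TCP) lies between the finger pads; the fingertips stand 14 mm ahead of it and the grasp point (between the pads) lies 5 mm behind it; z points along the fingers, y is the direction in which the jaws open and shut (so a half turn about z gives the same grasp; the last joint's range is limited). The gripper opens to 85 mm and grips with 20 to 120 N. Pads are 22 mm wide; open, the fingers measure 114 mm over their backs; the gripper's body (76 mm by 85 mm) begins 54 mm behind the grasp point. The pads swing forward as they close: fully open they stand 13 mm farther back than shut.
Start: joints at [-1.315, 0.426, 0.074, 1.606, -0.034, 1.111, -0.067], TCP at [0.266, 0.62, 0.245] pointing down, gripper open.
Joint ranges: [-2.85, 2.85], [-0.5, 2.14], [-1.23, 1.37], [0.21, 2.46], [-1.02, 4.16], [0.16, 2.05], [-2.73, 2.73]. Speed limits (rad/s): [1.89, 1.89, 2.39, 2.39, 3.01, 3.01, 3.01].

## Interface

Orientations are given as a unit quaternion [x, y, z, w].
In Python, from bench import r, vision gives the robot as it stands.
- The arm moves only by the tool move_arm, never from a script. Its argument "rows" is one flat list of numbers, 7 for each row, row after row: the opening, from 0 (shut) to 1 (fully open), then the shift along the world's x, y, z in units of 0.1 m (1.0 is 0.1 m), then the turn, a rotation vector about the world's x, y, z in units of 1.5 rad (1.0 is 1.5 rad). A call has exactly 5 rows; each row is the pose to reach, as a shift and turn from the pose commanded when the call began; what a row does not reach only later rows make up. A row lasts 1/12 s, in which the tool goes at most 41.7 mm and 7.16 degrees, less where a joint would pass 70% of its speed; a pose out of reach is approached as far as the arm can. A call with a number of a shift or a turn outside -1 to 1 is refused whole. A call with a gripper value outside its range is refused whole. The fingers move at their own pace and stop on an object; "force" is the grip in N (left out, the last holds). Time passes only in rows, so rows that repeat a pose let the fingers close, or fill a call up. It gives the time, the measured TCP pose, the force and the opening at its end, in the units of the state.
- r.sense(): the state, without advancing time (a new reading comes with each control period).
- vision.snapshot(name): name is "scene" or "top"; returns a dict with "color" (400x640x3 uint8, blue, green, red), "range_z" (400x640 float32, m along the optical axis (not along the pixel's ray), 0 where there is no reading), "fov_y" (degrees; the focal length in pixels is half the picture's height over the tangent of half this angle, whatever the lens; pixels are square), "cx", "cy" (the principal point, pixels), "distortion" ([k1, k2, p1, p2, k3] as OpenCV has them; the pictures are not rectified), "pose" (4x4, takes a point from camera to world coordinates). Camera axes: x right, y up, looking along -z (the intrinsics and any distortion apply to the point x, -y, -z); pixel columns grow to the right and rows downward; lengths in m; the calibration is good to about 2 mm. A picture is of the moment at which its call begins.
- r.close_job(): hands the job in, once; it reports no verdict.
The state is a dict: "time": time; "q": joint angles; "joint_velocities": joint speeds; "effort": joint torques, N m; "position": TCP position; "eef_rot": TCP orientation; "ft_force": force on the tool from outside, world axes, zero at the start; "moment": the same for the moment, N m; "width": opening from 0.0 (shut) to 1.0 (fully open).
Only numpy, scipy, OpenCV 4.12 (cv2) and the standard library are available. Lean on these libraries where they do the work, as an engineer would, in place of code of your own. Each camera call takes 0.05 s, during which the arm holds its last target. There are 200 camera calls.

## Working session

There is one attempt and no reset: what is moved stays moved. The work goes in short steps, Python scripts to look and compute and a tool call to move; the robot and the scene stay as the last step left them, time stands still between calls to the robot, and variables do not carry over. Pictures are saved under pics/ and viewed, about 8 in all and at most 12, crops included, and the job is handed in when it is done.

Besides the shell and the picture viewer there is one more tool, called after "Call:" as a command line: name --argument value ..., lists and objects as JSON in quotes. move_arm: Moves the arm, as the interface text tells. Shifts and turns lie within -1 to 1; 1 stands for 0.1 m of shift or 1.5 rad of turn. Its arguments: {"type":"object","properties":{"rows":{"type":"array"},"force":{"type":"number"}},"required":["rows"]}

```bash
mkdir -p pics; ls
python3 - <<'E'
from bench import r, vision
import cv2,numpy as np
s=r.sense(); print({k:np.round(v,3).tolist() for k,v in s.items()})
for n in("scene","top"):
    d=vision.snapshot(n); cv2.imwrite(f"pics/{n}0.png",d["color"]); np.savez(f"{n}0.npz",**d)
    print(n,d["fov_y"],d["cx"],d["cy"],d["distortion"],np.round(d["pose"],3).tolist(),(d["range_z"]>0).mean())
E
```

```text
pics
{'time': 0.0, 'q': [-1.314, 0.427, 0.074, 1.607, -0.034, 1.111, -0.067], 'joint_velocities': [-0.001, -0.001, -0.001, 0.0, 0.001, 0.0, -0.001], 'effort': [0.001, -94.981, 3.761, -46.353, 0.019, 0.01, -0.0], 'position': [0.266, 0.62, 0.245], 'eef_rot': [0.202, 0.979, -0.001, -0.0], 'ft_force': [0.158, 0.057, -0.695], 'moment': [0.018, 0.009, 0.039], 'width': 0.996}
scene 50.170077057490175 326.08312080607664 198.59619261606076 [-0.10424283  0.          0.          0.          0.        ] [[0.473, -0.531, 0.703, 1.403], [0.881, 0.304, -0.363, -0.337], [-0.021, 0.791, 0.611, 0.83], [0.0, 0.0, 0.0, 1.0]] 0.99596875
top 57.686823650278086 320.51731918468397 204.3685174295401 [0.01848656 0.         0.         0.         0.        ] [[-0.019, 0.981, -0.193, 0.347], [-0.999, -0.024, -0.023, 0.063], [-0.028, 0.192, 0.981, 1.058], [0.0, 0.0, 0.0, 1.0]] 0.9957421875
```

View pics/top0.png

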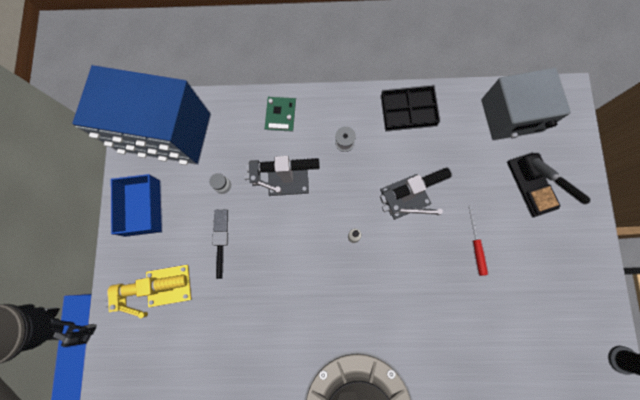

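View pics/scene0.png

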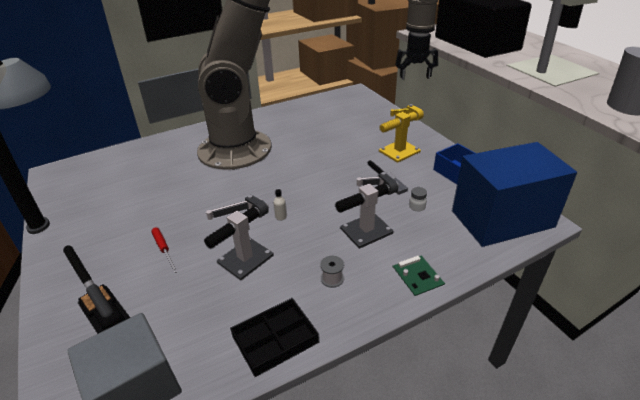

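Candidates in the top view: the grip at (415,192), whose lever runs (388,208)→(440,211) and looks long; the grip at (285,165), whose lever runs (255,182)→(278,188) and is short; and the yellow look-alike at (150,288), which is excluded. The bottle stands at (355,235). I'll measure the levers and check with a close crop.

```bash
cat > h.py <<'E'
import cv2,numpy as np
def cloud(d):
    "world xyz per pixel from range_z"
    h,w=d["range_z"].shape; f=h/2/np.tan(np.radians(float(d["fov_y"]))/2)
    K=np.array([[f,0,float(d["cx"])],[0,f,float(d["cy"])],[0,0,1]])
    u,v=np.meshgrid(np.arange(w),np.arange(h))
    n=cv2.undistortPoints(np.stack([u,v],-1).reshape(-1,1,2).astype(float),K,np.asarray(d["distortion"])).reshape(h,w,2)
    z=d["range_z"]; P=np.stack([n[...,0]*z,-n[...,1]*z,-z],-1)
    T=d["pose"]; return P@T[:3,:3].T+T[:3,3]
E
python3 - <<'E'
import numpy as np,cv2
from h import cloud
d=dict(np.load("top0.npz")); P=cloud(d); c=d["color"].astype(int)
g=c.mean(2)
for nm,(u0,u1,v0,v1) in dict(right=(372,460,160,225),left=(240,325,148,200)).items():
    S=np.zeros(g.shape,bool); S[v0:v1,u0:u1]=1
    z=P[...,2]
    m=S&(z>.1)&(z<.165)
    dark=m&(g<60); br=m&(g>100)
    print(nm,"n",m.sum())
    for k,mm in(("dark",dark),("bright",br)):
        n,l,st,ct=cv2.connectedComponentsWithStats(mm.astype(np.uint8))
        for i in range(1,n):
            if st[i,4]<15: continue
            q=P[l==i]; cen=q.mean(0); w,V=np.linalg.eigh(np.cov(q[:,:2].T)); a=V[:,1]; t=(q[:,:2]-cen[:2])@a
            print(k,st[i].tolist(),"cen",cen.round(3),"zmax",q[:,2].max().round(3),"axis",a.round(3),"ends",(cen[:2]+a*t.min()).round(3),(cen[:2]+a*t.max()).round(3),"sd",np.sqrt(w).round(4))
im=d["color"]
a=cv2.resize(im[155:230,365:465],None,fx=7,fy=7,interpolation=cv2.INTER_CUBIC)
cv2.imwrite("pics/crop_right.png",a)
E
```

```text
right n 1383
dark [423, 168, 28, 19, 272] cen [ 0.592 -0.216  0.143] zmax 0.148 axis [-0.372  0.928] ends [ 0.606 -0.25 ] [ 0.579 -0.183] sd [0.0074 0.0205]
dark [393, 184, 17, 16, 163] cen [ 0.556 -0.124  0.141] zmax 0.148 axis [-0.409  0.913] ends [ 0.565 -0.145] [ 0.548 -0.106] sd [0.0085 0.0108]
bright [407, 175, 19, 19, 250] cen [ 0.571 -0.16   0.151] zmax 0.156 axis [-0.805 -0.593] ends [ 0.59  -0.146] [ 0.553 -0.174] sd [0.0113 0.012 ]
bright [380, 194, 6, 11, 35] cen [ 0.539 -0.076  0.138] zmax 0.149 axis [-0.972 -0.237] ends [ 0.555 -0.072] [ 0.527 -0.079] sd [0.0026 0.0073]
bright [382, 205, 8, 7, 42] cen [ 0.515 -0.081  0.135] zmax 0.141 axis [-0.404  0.915] ends [ 0.52  -0.093] [ 0.512 -0.075] sd [0.0044 0.0055]
bright [393, 205, 6, 5, 24] cen [ 0.513 -0.104  0.154] zmax 0.157 axis [-0.389  0.921] ends [ 0.516 -0.111] [ 0.511 -0.099] sd [0.0034 0.0038]
bright [400, 208, 43, 8, 190] cen [ 0.504 -0.173  0.138] zmax 0.15 axis [0.072 0.997] ends [ 0.501 -0.223] [ 0.508 -0.115] sd [0.0032 0.0301]
left n 1229
dark [291, 159, 28, 12, 284] cen [0.635 0.126 0.142] zmax 0.149 axis [-0.061  0.998] ends [0.638 0.089] [0.633 0.162] sd [0.0073 0.0211]
dark [257, 162, 18, 13, 146] cen [0.631 0.226 0.141] zmax 0.148 axis [-0.216  0.976] ends [0.636 0.207] [0.626 0.252] sd [0.0075 0.0117]
bright [274, 156, 17, 16, 240] cen [0.636 0.184 0.151] zmax 0.156 axis [-0.956 -0.295] ends [0.658 0.19 ] [0.615 0.177] sd [0.0115 0.0118]
bright [244, 164, 12, 19, 85] cen [0.611 0.272 0.144] zmax 0.158 axis [-0.886 -0.464] ends [0.637 0.286] [0.592 0.262] sd [0.0077 0.0145]
bright [258, 181, 23, 12, 110] cen [0.579 0.219 0.138] zmax 0.145 axis [0.385 0.923] ends [0.567 0.191] [0.592 0.25 ] sd [0.0032 0.0188]
```

View pics/crop_right.png

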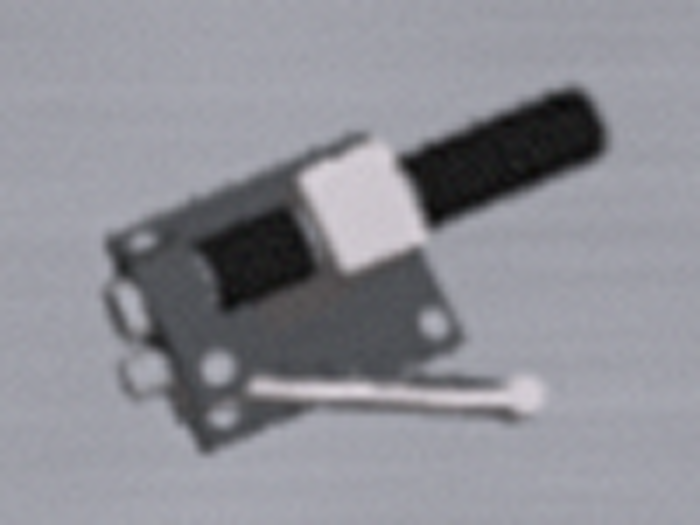

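The top crop shows the right-hand grip. Its grey lever runs from the pivot screw at crop (218,368) to the ball end at (530,392), about 120 mm, so it is the brake. The left-hand lever is about 75 mm. The numbers agree:
- **Frame:** bar yaw is about 0.375 and lever yaw about −0.075, a difference of 0.45. The pivot is at about (0.512, −0.1035), both from the frame and from the screw.
- **Press point:** the outer face is at about (0.4995, −0.198), moving to (0.533, −0.196) at the stop.

Plan: gripper shut, pointing down, tool y along the push direction. I'll go round the base at z = 0.245 to about (0.45, −0.20), turning by −1.24.

Call:
move_arm --rows '[0, 0.2, -0.2, 0, 0, 0, -0.02, 0, 0.4, -0.4, 0, 0, 0, -0.04, 0, 0.6, -0.6, 0, 0, 0, -0.06, 0, 0.8, -0.8, 0, 0, 0, -0.08, 0, 1, -1, 0, 0, 0, -0.1]' --force 60

```text
time: 0.52
position: [0.3672, 0.5189, 0.245]
eef_rot: [0.275, 0.961, -0.0, -0.0]
ft_force: [-0.1, -0.2, 0.1]
width: 0.296
```

Call:
move_arm --rows '[0, 0.2, -0.2, 0, 0, 0, -0.02, 0, 0.4, -0.4, 0, 0, 0, -0.04, 0, 0.6, -0.6, 0, 0, 0, -0.06, 0, 0.8, -0.8, 0, 0, 0, -0.08, 0, 1, -1, 0, 0, 0, -0.1]'

```text
time: 0.93
position: [0.4672, 0.4189, 0.2451]
eef_rot: [0.346, 0.938, -0.0, -0.0]
ft_force: [0.6, 0.8, -0.4]
width: -0.0
```

Call:
move_arm --rows '[0, 0, -0.2, 0, 0, 0, -0.02, 0, 0, -0.4, 0, 0, 0, -0.04, 0, 0, -0.6, 0, 0, 0, -0.06, 0, 0, -0.8, 0, 0, 0, -0.08, 0, 0, -1, 0, 0, 0, -0.1]'

```text
time: 1.35
position: [0.4662, 0.319, 0.245]
eef_rot: [0.416, 0.91, -0.0, -0.0]
ft_force: [0.2, -0.1, -0.4]
width: 0.003
```

Call:
move_arm --rows '[0, 0, -0.2, 0, 0, 0, -0.02, 0, 0, -0.4, 0, 0, 0, -0.04, 0, 0, -0.6, 0, 0, 0, -0.06, 0, 0, -0.8, 0, 0, 0, -0.08, 0, 0, -1, 0, 0, 0, -0.1]'

```text
time: 1.77
position: [0.4664, 0.2183, 0.2453]
eef_rot: [0.483, 0.876, -0.0, -0.0]
ft_force: [1.4, 0.5, -0.2]
width: -0.002
```

Call:
move_arm --rows '[0, 0, -0.2, 0, 0, 0, -0.02, 0, 0, -0.4, 0, 0, 0, -0.04, 0, 0, -0.6, 0, 0, 0, -0.06, 0, 0, -0.8, 0, 0, 0, -0.08, 0, 0, -1, 0, 0, 0, -0.1]'

```text
time: 2.18
position: [0.4664, 0.1181, 0.2453]
eef_rot: [0.548, 0.837, 0.0, -0.0]
ft_force: [0.5, -0.1, -0.6]
width: 0.003
```

Call:
move_arm --rows '[0, 0, -0.2, 0, 0, 0, -0.02, 0, 0, -0.4, 0, 0, 0, -0.04, 0, 0, -0.6, 0, 0, 0, -0.06, 0, 0, -0.8, 0, 0, 0, -0.08, 0, 0, -1, 0, 0, 0, -0.1]'

```text
time: 2.6
position: [0.4664, 0.0181, 0.2453]
eef_rot: [0.609, 0.793, -0.0, -0.0]
ft_force: [-0.1, 0.0, 0.1]
width: 0.002
```

Call:
move_arm --rows '[0, 0, -0.2, 0, 0, 0, -0.02, 0, 0, -0.4, 0, 0, 0, -0.04, 0, 0, -0.6, 0, 0, 0, -0.06, 0, 0, -0.8, 0, 0, 0, -0.08, 0, 0, -1, 0, 0, 0, -0.1]'

```text
time: 3.02
position: [0.4663, -0.0819, 0.2453]
eef_rot: [0.666, 0.746, -0.0, 0.0]
ft_force: [0.3, 0.1, 0.0]
width: 0.002
```

Call:
move_arm --rows '[0, -0.03, -0.2, 0, 0, 0, -0.025, 0, -0.06, -0.4, 0, 0, 0, -0.05, 0, -0.1, -0.6, 0, 0, 0, -0.075, 0, -0.13, -0.8, 0, 0, 0, -0.1, 0, -0.16, -1, 0, 0, 0, -0.127]'

```text
time: 3.43
position: [0.4498, -0.1818, 0.2453]
eef_rot: [0.735, 0.679, -0.0, -0.0]
ft_force: [1.1, 0.5, 0.5]
width: -0.002
```

Run:
```python
from bench import r, vision
import cv2,numpy as np
from scipy.spatial.transform import Rotation as R
s=r.sense(); print({k:np.round(v,4).tolist() for k,v in s.items() if k!='effort'})
print(R.from_quat(s["eef_rot"]).as_matrix().round(3))
for n in("scene","top"):
    d=vision.snapshot(n); np.savez(f"{n}1.npz",**d)
    im=d["color"]; im=im[120:300,150:330] if n=="scene" else im[150:260,340:480]
    cv2.imwrite(f"pics/{n}1.png",cv2.resize(im,None,fx=4,fy=4,interpolation=cv2.INTER_CUBIC)[:600])
```

```text
{'time': 3.4333, 'q': [-0.4094, 0.1218, 0.727, 2.0518, -0.0961, 1.0007, 0.2866], 'joint_velocities': [0.3381, 0.1402, 0.2436, -0.0935, -0.1351, 0.0116, 0.1554], 'position': [0.4498, -0.1818, 0.2453], 'eef_rot': [0.7346, 0.6785, -0.0, -0.0], 'ft_force': [1.0679, 0.472, 0.5232], 'moment': [0.0166, 0.0082, -0.0499], 'width': -0.0021}
[[ 0.079  0.997 -0.   ]
 [ 0.997 -0.079  0.   ]
 [ 0.    -0.    -1.   ]]
```

View pics/scene1.png

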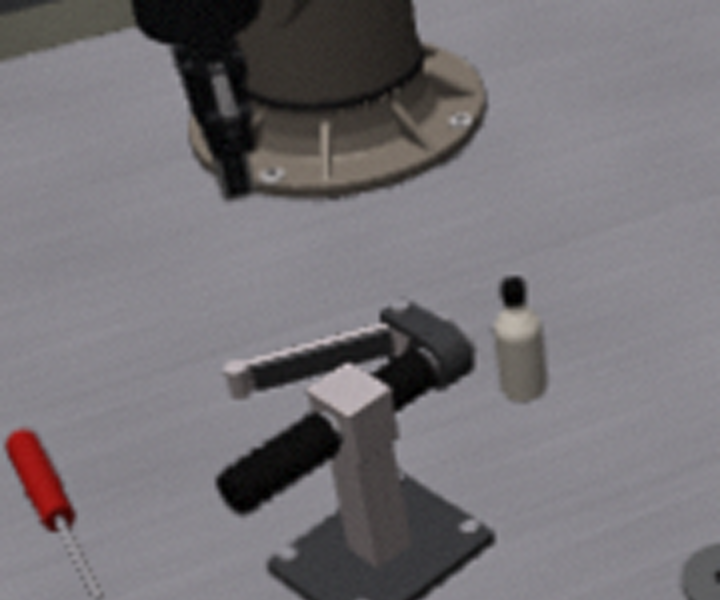

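The scene crop shows the brake lever sprung out, tip ball at crop (237,378) and pivot at (400,335). The shut fingers hang upstream of it at (235,190), and the bottle is well clear at (520,350). I'll descend in front of the lever.

Call:
move_arm --rows '[0, 0, -0.04, -0.15, 0, 0, 0, 0, 0, -0.08, -0.3, 0, 0, 0, 0, 0, -0.12, -0.5, 0, 0, 0, 0, 0, -0.16, -0.7, 0, 0, 0, 0, 0, -0.16, -0.8, 0, 0, 0]'

```text
time: 3.95
position: [0.4495, -0.1964, 0.1634]
eef_rot: [0.734, 0.68, -0.001, -0.001]
ft_force: [-0.6, -0.2, -0.5]
width: -0.002
```

Call:
move_arm --rows '[0, 0, 0, -0.1, 0, 0, 0, 0, 0, 0, -0.2, 0, 0, 0, 0, 0, 0, -0.3, 0, 0, 0, 0, 0, 0, -0.4, 0, 0, 0, 0, 0, 0, -0.4, 0, 0, 0]'

```text
time: 4.37
position: [0.4499, -0.1954, 0.1238]
eef_rot: [0.733, 0.68, -0.001, -0.001]
ft_force: [-1.3, 0.4, -1.2]
width: -0.001
```

Run:
```python
from bench import r, vision
import cv2,numpy as np
from h import cloud
s=r.sense(); print({k:np.round(v,4).tolist() for k,v in s.items() if k in('q','position','ft_force','time')})
d=vision.snapshot("scene"); np.savez("scene2.npz",**d)
im=d["color"][150:270,180:340]; cv2.imwrite("pics/scene2.png",cv2.resize(im,None,fx=5,fy=5,interpolation=cv2.INTER_CUBIC))
P=cloud(d); q=P[150:270,180:340].reshape(-1,3); p=s["position"]
for z0,z1 in((.108,.12),(.12,.132),(.132,.145),(.145,.16),(.16,.175),(.175,.19)):
    m=q[(abs(q[:,0]-p[0])<.06)&(abs(q[:,1]-p[1])<.05)&(q[:,2]>z0)&(q[:,2]<z1)]
    f=m[m[:,0]<.49]
    print(z0,len(m),len(f), f.max(0).round(4) if len(f) else '', f.min(0).round(4) if len(f) else '')
```

```text
{'time': 4.3667, 'q': [-0.2701, 0.3411, 0.657, 2.1516, -0.3068, 0.7416, 0.513], 'position': [0.4499, -0.1954, 0.1238], 'ft_force': [-1.3189, 0.4291, -1.1565]}
0.108 21 18 [ 0.4621 -0.1863  0.1197] [ 0.4541 -0.2057  0.1089]
0.12 40 25 [ 0.4665 -0.1863  0.1319] [ 0.4485 -0.2056  0.1203]
0.132 85 22 [ 0.467  -0.1888  0.1436] [ 0.4545 -0.2062  0.1321]
0.145 13 13 [ 0.4811 -0.1893  0.1591] [ 0.4442 -0.2096  0.1451]
0.16 23 18 [ 0.4886 -0.1818  0.1743] [ 0.4641 -0.2111  0.1607]
0.175 48 30 [ 0.4745 -0.1814  0.1899] [ 0.4436 -0.2129  0.1774]
```

View pics/scene2.png

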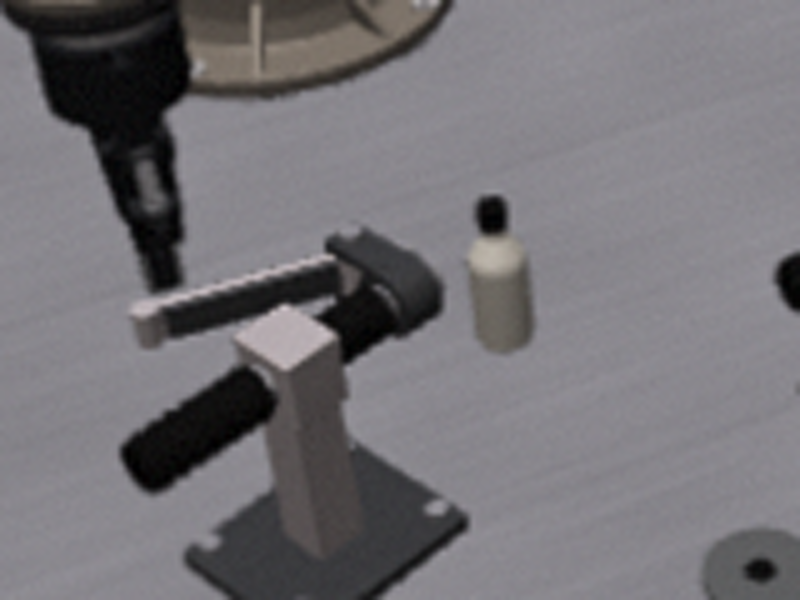

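The fingers are shut upstream of the blade, which sits at crop (150–340, 260–330). Finger-back half thickness is about 15 mm. The knuckles widen above z≈0.16, so I'll raise 6 mm and close in.

Call:
move_arm --rows '[0, 0.06, 0, 0.02, 0, 0, 0, 0, 0.12, 0, 0.04, 0, 0, 0, 0, 0.2, 0, 0.06, 0, 0, 0, 0, 0.25, 0, 0.06, 0, 0, 0, 0, 0.25, 0, 0.06, 0, 0, 0]'

```text
time: 4.83
position: [0.4772, -0.1957, 0.1318]
eef_rot: [0.733, 0.68, 0.0, 0.001]
ft_force: [0.0, 0.6, -0.5]
width: 0.0
```

Call:
move_arm --rows '[0, 0.04, 0, 0, 0, 0, 0, 0, 0.08, 0, 0, 0, 0, 0, 0, 0.12, 0, 0, 0, 0, 0.01, 0, 0.16, -0.005, 0, 0, 0, 0.03, 0, 0.2, -0.01, 0, 0, 0, 0.06]'

```text
time: 5.25
position: [0.4952, -0.1973, 0.1311]
eef_rot: [0.702, 0.713, -0.001, -0.0]
ft_force: [-4.0, -4.0, 0.7]
width: 0.003
```

Call:
move_arm --rows '[0, 0.04, 0, 0, 0, 0, 0.03, 0, 0.08, -0.005, 0, 0, 0, 0.06, 0, 0.12, -0.01, 0, 0, 0, 0.09, 0, 0.15, -0.015, 0, 0, 0, 0.12, 0, 0.17, -0.02, 0, 0, 0, 0.14]'

```text
time: 5.67
position: [0.5119, -0.1991, 0.131]
eef_rot: [0.622, 0.783, -0.0, -0.001]
ft_force: [-6.2, 0.1, 2.6]
width: -0.002
```

```bash
cat > look.py <<'E'
import sys,cv2,numpy as np
from bench import r, vision
n=sys.argv[1]; s=r.sense()
for k in('time','position','ft_force','moment','q'): print(k,np.round(s[k],4).tolist())
d=vision.snapshot("scene"); np.savez(n+".npz",**d)
cv2.imwrite(f"pics/{n}.png",cv2.resize(d["color"][160:260,180:310],None,fx=6,fy=6,interpolation=cv2.INTER_CUBIC))
E
python3 look.py p1
```

```text
time 5.6667
position [0.5119, -0.1991, 0.131]
ft_force [-6.208, 0.0941, 2.5671]
moment [0.091, 1.1063, 0.0119]
q [-0.1951, 0.4056, 0.5588, 2.0164, -0.2954, 0.7999, 0.7629]
```

View pics/p1.png

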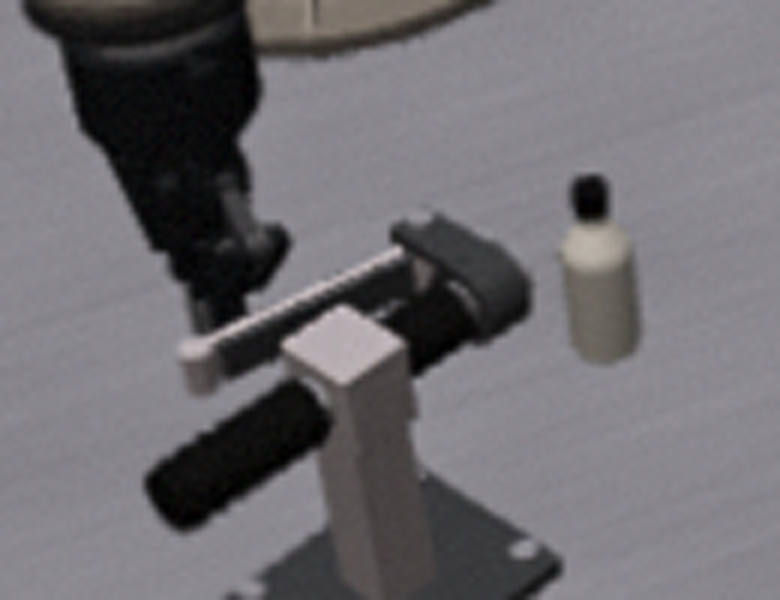

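The lever is following the finger and is nearly closed. The blade sits at crop (200–410, 250–380), and the knuckle at (270,245) is above it and clear of the clamp block. I'll take the last few millimetres finely.

Call:
move_arm --rows '[0, 0.01, -0.002, 0, 0, 0, 0.01, 0, 0.02, -0.004, 0, 0, 0, 0.02, 0, 0.03, -0.006, 0, 0, 0, 0.03, 0, 0.04, -0.008, 0, 0, 0, 0.04, 0, 0.05, -0.01, 0, 0, 0, 0.04]'

```text
time: 6.13
position: [0.5166, -0.1995, 0.131]
eef_rot: [0.6, 0.8, -0.0, -0.001]
ft_force: [-6.3, 2.1, 2.0]
width: -0.004
```

Call:
move_arm --rows '[0, 0.005, 0, 0, 0, 0, 0, 0, 0.01, 0, 0, 0, 0, 0, 0, 0.015, 0, 0, 0, 0, 0, 0, 0.02, 0, 0, 0, 0, 0, 0, 0.02, 0, 0, 0, 0, 0]'

```text
time: 6.55
position: [0.5186, -0.1994, 0.1309]
eef_rot: [0.6, 0.8, -0.0, -0.001]
ft_force: [-6.3, 2.6, 2.3]
width: -0.001
```

Call:
move_arm --rows '[0, 0.005, 0, 0, 0, 0, 0, 0, 0.01, 0, 0, 0, 0, 0, 0, 0.01, 0, 0, 0, 0, 0, 0, 0.01, 0, 0, 0, 0, 0, 0, 0.01, 0, 0, 0, 0, 0]'

```text
time: 6.97
position: [0.5195, -0.1994, 0.1309]
eef_rot: [0.6, 0.8, -0.0, -0.001]
ft_force: [-6.7, 2.3, 2.4]
width: -0.001
```

Call:
move_arm --rows '[0, 0.005, 0, 0, 0, 0, 0, 0, 0.01, 0, 0, 0, 0, 0, 0, 0.01, 0, 0, 0, 0, 0, 0, 0.01, 0, 0, 0, 0, 0, 0, 0.01, 0, 0, 0, 0, 0]'

```text
time: 7.38
position: [0.5204, -0.1993, 0.1308]
eef_rot: [0.6, 0.8, -0.0, -0.001]
ft_force: [-7.0, 2.5, 1.9]
width: -0.001
```

Call:
move_arm --rows '[0, 0.005, 0, 0, 0, 0, 0, 0, 0.01, 0, 0, 0, 0, 0, 0, 0.01, 0, 0, 0, 0, 0, 0, 0.01, 0, 0, 0, 0, 0, 0, 0.01, 0, 0, 0, 0, 0]'

```text
time: 7.8
position: [0.5213, -0.1993, 0.1308]
eef_rot: [0.6, 0.8, -0.0, -0.001]
ft_force: [-6.4, 3.5, 1.8]
width: -0.003
```

Call:
move_arm --rows '[0, 0.005, 0, 0, 0, 0, 0, 0, 0.01, 0, 0, 0, 0, 0, 0, 0.01, 0, 0, 0, 0, 0, 0, 0.01, 0, 0, 0, 0, 0, 0, 0.01, 0, 0, 0, 0, 0]'

```text
time: 8.22
position: [0.5216, -0.1992, 0.1307]
eef_rot: [0.6, 0.8, -0.001, -0.002]
ft_force: [-12.0, 3.8, 4.3]
width: 0.001
```

Force jumped from about 7 N to 12 N with almost no travel, which suggests the stop at TCP x ≈ 0.5215. I'll add another 0.5 mm to confirm and take a picture.

Call:
move_arm --rows '[0, 0.005, 0, 0, 0, 0, 0, 0, 0.005, 0, 0, 0, 0, 0, 0, 0.005, 0, 0, 0, 0, 0, 0, 0.005, 0, 0, 0, 0, 0, 0, 0.005, 0, 0, 0, 0, 0]'

```text
time: 8.63
position: [0.5218, -0.1992, 0.1306]
eef_rot: [0.6, 0.8, -0.001, -0.002]
ft_force: [-13.3, 3.6, 6.3]
width: 0.003
```

```bash
python3 look.py p2
python3 - <<'E'
import numpy as np
from h import cloud
d=dict(np.load("p2.npz"));P=cloud(d);g=d["color"].mean(2);z=P[...,2]
# lever angle: bright top/outer points between pivot and tip
S=np.zeros(g.shape,bool);S[190:230,205:255]=1
piv=np.array([.512,-.1035]);v=P[...,:2]-piv;rad=np.linalg.norm(v,axis=-1)
m=S&(z>.133)&(z<.147)&(g>95)&(rad>.03)&(rad<.128)
t=np.arctan2(v[m][:,0],-v[m][:,1]);print(m.sum(),"lever yaw med (rest -.075, stop .285)",np.median(t).round(3),rad[m].max().round(3))
E
```

```text
time 8.6333
position [0.5218, -0.1992, 0.1306]
ft_force [-13.2671, 3.6228, 6.2719]
moment [0.8316, 2.7783, 0.0829]
q [-0.1808, 0.4189, 0.5404, 1.9933, -0.2934, 0.8103, 0.8109]
90 lever yaw med (rest -.075, stop .285) 0.297 0.124
```

View pics/p2.png

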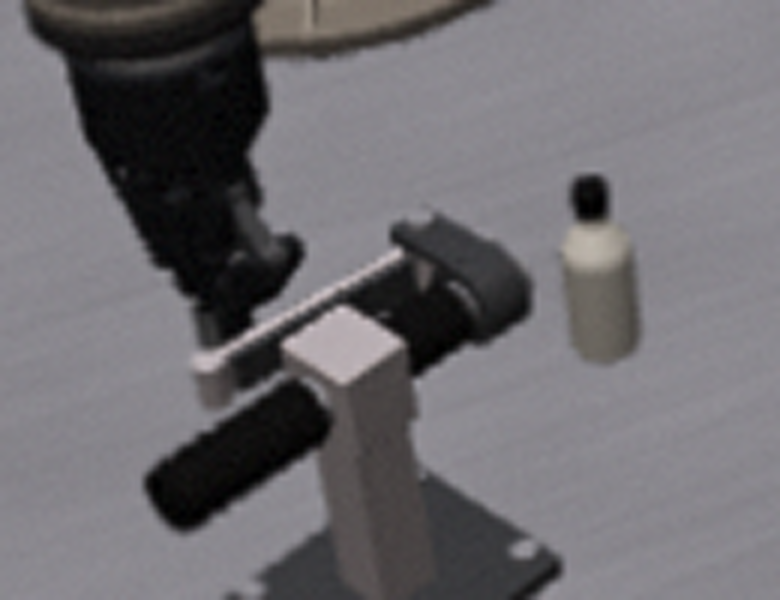

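The picture shows the blade nearly parallel to the bar with a clear gap, and the measured lever yaw of 0.297 is close to the expected 0.285. That is the first press at the stop. I'll release fully now.

Call:
move_arm --rows '[0, -0.04, 0.002, 0, 0, 0, -0.02, 0, -0.1, 0.005, 0, 0, 0, -0.06, 0, -0.18, 0.01, 0, 0, 0, -0.1, 0, -0.26, 0.02, 0, 0, 0, -0.15, 0, -0.34, 0.02, 0, 0, 0, -0.2]'

```text
time: 9.1
position: [0.4891, -0.1976, 0.131]
eef_rot: [0.714, 0.7, -0.0, -0.001]
ft_force: [-2.0, 3.2, -0.0]
width: -0.001
```

Call:
move_arm --rows '[0, -0.06, 0, 0, 0, 0, -0.02, 0, -0.12, 0, 0, 0, 0, -0.04, 0, -0.17, 0, 0, 0, 0, -0.04, 0, -0.17, 0, 0, 0, 0, -0.04, 0, -0.17, 0, 0, 0, 0, -0.04]'

```text
time: 9.52
position: [0.4732, -0.1978, 0.1315]
eef_rot: [0.733, 0.68, 0.0, 0.0]
ft_force: [-0.2, 0.2, 0.3]
width: 0.003
```

Call:
move_arm --rows '[0, 0, 0, 0, 0, 0, 0, 0, 0, 0, 0, 0, 0, 0, 0, 0, 0, 0, 0, 0, 0, 0, 0, 0, 0, 0, 0, 0, 0, 0, 0, 0, 0, 0, 0]'

```text
time: 9.93
position: [0.4731, -0.1979, 0.1313]
eef_rot: [0.733, 0.68, -0.0, -0.0]
ft_force: [-0.0, 0.2, -0.8]
width: -0.002
```

```bash
python3 look.py p3
python3 - <<'E'
import numpy as np
from h import cloud
d=dict(np.load("p3.npz"));P=cloud(d);g=d["color"].mean(2);z=P[...,2]
S=np.zeros(g.shape,bool);S[190:230,195:255]=1
piv=np.array([.512,-.1035]);v=P[...,:2]-piv;rad=np.linalg.norm(v,axis=-1)
m=S&(z>.133)&(z<.147)&(g>95)&(rad>.03)&(rad<.128)
t=np.arctan2(v[m][:,0],-v[m][:,1]);print(m.sum(),"lever yaw",np.median(t).round(3))
E
```

```text
time 9.9333
position [0.4731, -0.1979, 0.1313]
ft_force [-0.037, 0.1989, -0.8089]
moment [0.0467, -0.0097, -0.019]
q [-0.2667, 0.3634, 0.653, 2.1001, -0.3143, 0.7733, 0.5071]
84 lever yaw -0.06
```

View pics/p3.png

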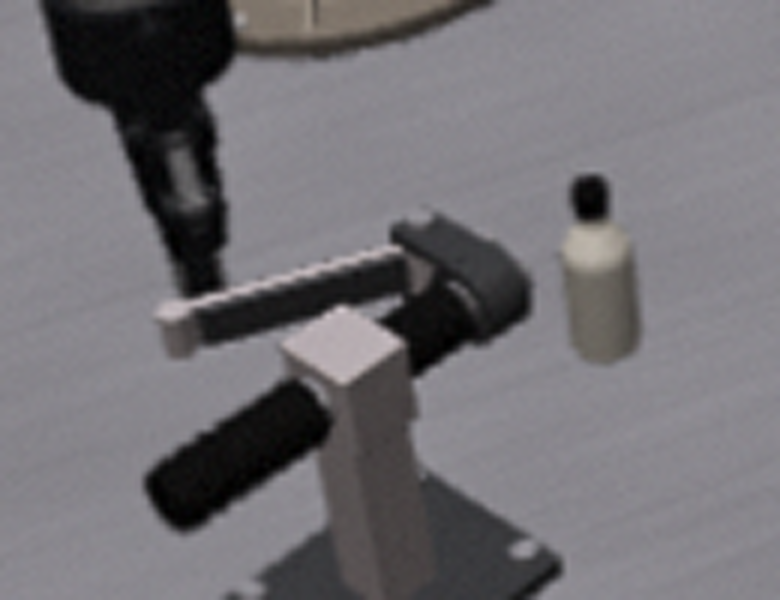

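Sprung fully out: the force is about 0 and the lever yaw is −0.06, a swing of 0.357 against the nominal 0.36. Now the second press, back along the same path.

Call:
move_arm --rows '[0, 0.05, 0, 0, 0, 0, 0, 0, 0.1, 0, 0, 0, 0, 0.02, 0, 0.15, 0, 0, 0, 0, 0.04, 0, 0.2, 0, 0, 0, 0, 0.06, 0, 0.24, 0, 0, 0, 0, 0.08]'

```text
time: 10.4
position: [0.497, -0.1983, 0.1311]
eef_rot: [0.691, 0.723, -0.0, -0.0]
ft_force: [-4.3, -4.1, 0.9]
width: -0.001
```

Call:
move_arm --rows '[0, 0.05, 0, 0, 0, 0, 0.03, 0, 0.1, -0.005, 0, 0, 0, 0.06, 0, 0.14, -0.01, 0, 0, 0, 0.1, 0, 0.18, -0.015, 0, 0, 0, 0.13, 0, 0.22, -0.02, 0, 0, 0, 0.16]'

```text
time: 10.82
position: [0.5185, -0.1997, 0.1309]
eef_rot: [0.599, 0.801, -0.0, -0.001]
ft_force: [-6.3, 2.1, 1.6]
width: 0.003
```

Call:
move_arm --rows '[0, 0.01, 0, 0, 0, 0, 0, 0, 0.02, 0, 0, 0, 0, 0, 0, 0.03, 0, 0, 0, 0, 0, 0, 0.04, 0, 0, 0, 0, 0, 0, 0.05, 0, 0, 0, 0, 0]'

```text
time: 11.23
position: [0.522, -0.1993, 0.1306]
eef_rot: [0.6, 0.8, -0.001, -0.002]
ft_force: [-18.0, 3.4, 10.5]
width: -0.001
```

Call:
move_arm --rows '[0, 0, 0, 0, 0, 0, 0, 0, 0, 0, 0, 0, 0, 0, 0, 0, 0, 0, 0, 0, 0, 0, 0, 0, 0, 0, 0, 0, 0, 0, 0, 0, 0, 0, 0]'

```text
time: 11.65
position: [0.5218, -0.1993, 0.1306]
eef_rot: [0.6, 0.8, -0.001, -0.002]
ft_force: [-15.9, 3.1, 8.3]
width: -0.005
```

```bash
python3 look.py p4
python3 - <<'E'
import numpy as np
from h import cloud
d=dict(np.load("p4.npz"));P=cloud(d);g=d["color"].mean(2);z=P[...,2]
S=np.zeros(g.shape,bool);S[190:230,205:255]=1
piv=np.array([.512,-.1035]);v=P[...,:2]-piv;rad=np.linalg.norm(v,axis=-1)
m=S&(z>.133)&(z<.147)&(g>95)&(rad>.03)&(rad<.128)
t=np.arctan2(v[m][:,0],-v[m][:,1]);print(m.sum(),"lever yaw",np.median(t).round(3))
E
```

```text
time 11.65
position [0.5218, -0.1993, 0.1306]
ft_force [-15.8641, 3.1206, 8.2841]
moment [0.715, 2.9467, 0.118]
q [-0.1803, 0.4191, 0.5401, 1.9929, -0.2932, 0.8107, 0.8116]
92 lever yaw 0.291
```

View pics/p4.png

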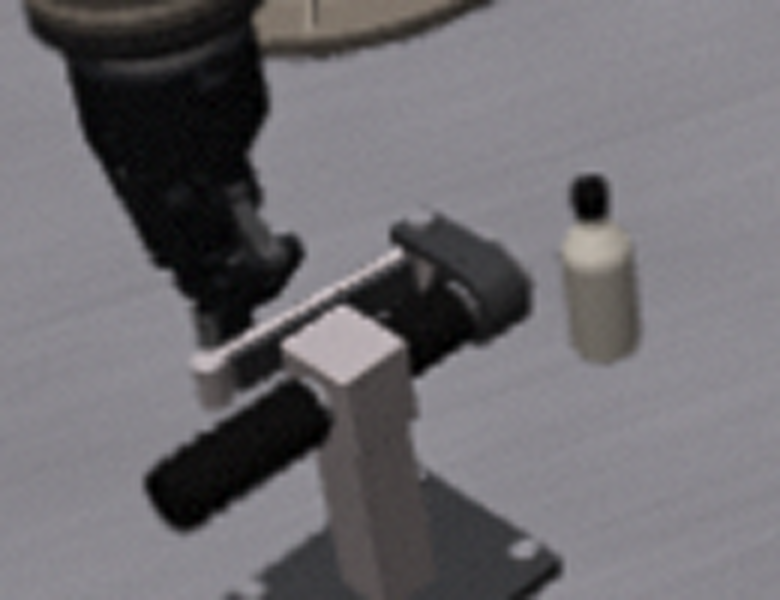

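The blade is on its stop again, parallel to the bar with the gap visible, at the same pose as the first press. The holding force is steady at about 16 N, above the 6 N the spring needs and well below the 40 N limit. Handing in.

```bash
python3 -c "
from bench import r
print(r.close_job())"
```

```text
the job is handed in; nothing more can be done
None
```

I pressed the brake (the right-hand grip with the longer lever) to its stop with the backs of the shut fingers. I then let it spring fully out, pressed it to the stop again, and handed in at 11.7 s while still holding it there.

**Last checks:**
- **Lever angle:** measured yaw was 0.297 rad on the first press, −0.06 released and 0.291 on the second. The swing of about 0.35–0.36 rad matches the nominal 0.36.
- **Force:** it was near zero when released. At the second stop it peaked at about 21 N and settled at about 18 N in total (16 N of it along x), under the 40 N that would bend the lever.
- **Clearance:** the pictures show the bar, the clamp block and the bottle clear of the gripper. I did not check the short lever and the other items again after pressing, but the arm only passed over or beside them.

**One oddity:** the force on the tool had an upward part of about 8 N at the stop. I took this to be friction or finger taper and did not look into it further.

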